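Pick the thick board by feel and clamp it in the organiser

ROBOT

A 7-joint arm with a two-finger parallel gripper is mounted at the origin on a cart in front of the work surface, level with it; the furniture and walls round the work are solid. World frame = base frame: x ahead of the robot, y to its left, z up, the work surface at z = 0. Lengths are in m, angles in rad, forces in N, time in s.
With the tool pointing down it reaches from about 0.425 to 0.875 m from the base axis. Payload 8.4 kg.
Tool frame: the origin (TCP) lies midway between the tips of the shut fingers; the grasp point (between the pads) lies 19 mm behind it (robot.grip_point_offset is the distance from the TCP to the grasp point, in m); z points along the fingers, y is the line along which they close (so a half turn about z gives the same grasp; the last joint's range is limited). The gripper opens to 85 mm and grips with 20 to 120 N. Pads are 22 mm wide; open, the fingers measure 114 mm over their backs; the gripper's body (76 mm by 85 mm) begins 54 mm behind the grasp point. The pads swing forward as they close: fully open they stand 13 mm farther back than shut.
Start: joints at [-1.307, 0.333, 0.04, 1.465, -0.013, 1.343, -0.059], TCP at [0.231, 0.608, 0.231] pointing down, gripper open.
Joint ranges: [-2.58, 2.58], [-0.38, 2.09], [-1.3, 1.39], [0.25, 2.4], [-1.5, 4.64], [0.08, 2.09], [-2.65, 2.65]. Speed limits (rad/s): [2.22, 2.22, 2.79, 2.79, 3.14, 3.14, 3.14].

INTERFACE

Orientations are given as a rotation vector (axis times angle).
In Python, from workcell import robot, cams, close_job gives the robot as it stands.
- The arm moves only by the tool step_arm, never from a script. Its argument "motion" is a list of rows, each an object of numbers: "x", "y", "z": the shift along the tool's x, y, z in mm; "rx", "ry", "rz": the turn, a rotation vector about the tool's x, y, z in rad; "jaw": the opening, from 0 (shut) to 1 (fully open). In form: [{"x": .., "y": .., "z": .., "rx": .., "ry": .., "rz": .., "jaw": ..}, ...]. A call has 1 to 20 rows; each row shifts and turns the commanded pose from where the row before left it, along the tool's axes as they then stand; what a row does not reach is not made up. A row lasts 1/8 s, in which the tool goes at most 62.5 mm and 10.7 degrees, less where a joint would pass 70% of its speed; a pose out of reach is approached as far as the arm can. A call with a gripper value outside its range is refused whole. The fingers move at their own pace and stop on an object; "squeeze" is the grip in N (left out, the last holds). Time passes only in rows, so rows that do not move let the fingers close. It gives the time, the measured TCP pose, the force, the opening and the grip force at its end, in the units of the state.
- robot.sense(): the state, without advancing time (a new reading comes with each control period).
- cams.read_camera(name): name is "scene" or "top"; returns the picture (420x560x3 uint8, red, green, blue); there is no depth.
- cams.camera_params(name): a dict with "camera_matrix" (3x3 intrinsics, pixels), "R" (3x3) and "t" (3): a world point X has camera coordinates R X + t. Camera axes: x right, y down, z forward; pixel columns grow to the right and rows downward; lengths in m; the calibration is good to about 2 mm. A picture is of the moment at which its call begins. camera_params takes no time and is no camera call.
- close_job(): hands the job in; it is judged then, once.
Trained networks look in the newest picture that a camera, given by its name, has taken for a name from the list of things; names that differ only in an ending like _2 or _b are one class to them, and where a whole thing is asked for, a point or a joint stands for the part that bears it (a point fixed in the world has none). Each returns a list of dicts, best first, with "conf" (0 to 1); they miss things now and then, are a little off and sometimes report something else, mostly with a low value. They report only what shows in the picture. A call takes as long as a camera call.
- cams.recognise(camera, label): "centre" ([x, y, z] in m, in the coordinates of the camera as it stood for that picture, good to about 4 mm: the middle of the surface that is visible of it).
- cams.spot_point(camera, label): "centre" ([x, y, z] in m, in the coordinates of the camera as it stood for that picture, good to about 4 mm: a listed point, or the origin of a listed thing).
The state is a dict: "clock": time; "joint_positions": joint angles; "joint_velocities": joint speeds; "joint_efforts": joint torques, N m; "tool_pos": TCP position; "orientation": TCP orientation; "contact_force": force on the tool from outside, world axes, zero at the start; "ft_torque": the same for the moment, N m; "grip_width": finger opening in m; "gripper_force": force on a finger pad.
Only numpy, scipy, OpenCV 4.12 (cv2) and the standard library are available. Lean on these libraries where they do the work, as an engineer would, in place of code of your own. Each camera call takes 0.05 s, during which the arm holds its last target. There are 200 camera calls.

TASK

The three drying chopping boards look alike, but the 15 mm one is the carving board: find it by pinching the boards and stand it on edge on the organiser's base, between the fixed cheek and the sliding divider, then let go of it. Then slide the divider up until it holds the board firmly against the cheek with no play, without forcing it. Leave the other two boards standing in the rack and the mug and jars where they are.

Things in the scene. Friction and masses are not known exactly. Their poses are not given: they have to be found in the camera images.
- drying_rack: white drip tray, 200 x 216 mm (x, y), with wire dividers, does not move; origin: centre of its underside, floor 8 mm above it, rim 18 mm. The boards stand on the floor at y = -70, 0 and +70 mm, faces towards +-y, each loose between two wire hoops 21 mm apart that span x = -57 to +57 mm and reach z = 64 mm
- board_1: one of three bamboo boards that look alike: 180 mm long (x), 120 mm high on its long edge (z), hanging slot near one end, dark juice groove on both faces. They are 10, 12.5 and 15 mm thick (y); which is which is not marked and their places change, so it has to be felt. About 0.2 kg. Origin: middle of the lower edge
- board_2: one of three bamboo boards that look alike: 180 mm long (x), 120 mm high on its long edge (z), hanging slot near one end, dark juice groove on both faces. They are 10, 12.5 and 15 mm thick (y); which is which is not marked and their places change, so it has to be felt. About 0.2 kg. Origin: middle of the lower edge
- board_3: one of three bamboo boards that look alike: 180 mm long (x), 120 mm high on its long edge (z), hanging slot near one end, dark juice groove on both faces. They are 10, 12.5 and 15 mm thick (y); which is which is not marked and their places change, so it has to be felt. About 0.2 kg. Origin: middle of the lower edge
- organiser: brown wooden board organiser, does not move; base 160 x 200 mm (x, y); origin: centre of its underside, top of the base at z = 12 mm. At its +y end a fixed cheek, 150 mm wide, top at z = 90 mm, inner face at y = +84 mm. A board stands on the base between cheek and divider, its faces towards +-y
- divider: stiff sliding divider of the organiser: 8 N to slide along y, stays put; made to press on a board with 5 to 15 N, more bends it. Origin: foot of its hard rubber face, which looks to +y; y in the organiser's frame = 84 mm less gap to cheek (0 to 85). Dark plate 110 mm wide, 81 high; behind it a light grip block 44 mm (x), y = -38 to -54 mm, top z = 80 mm. Axes as the organiser's
- mug: green and white mug, 93 mm high, 92 mm across without its handle; bystander; origin: middle of its underside
- coffee_jar: coffee jar with red lid, 60 mm wide, 100 mm high; bystander; origin: middle of its underside
- sugar_jar: sugar jar with red lid, 68 mm wide, 105 mm high; bystander; origin: middle of its underside
- water_dispenser: glass water dispenser in a black wire stand, fixed obstacle behind the right half of the worktop, 390 mm high; origin: centre of its underside; jar and lid reach 97 mm to every side, the tap lever 126 mm to -x at z = 175 mm

How it is judged:
By the outcome, as a careful person would: the job done as asked, in the order asked, and still so for the second after the job is handed in, with the robot touching nothing.
It also fails if it takes over 64 s, if anything falls off the work surface, if the arm or the gripper's body presses on something with over 40 N, if the wrist force passes 120 N, or if a joint passes its speed limit or range.

## Working session

There is one attempt and no reset: what is moved stays moved. The work goes in short steps, Python scripts to look and compute and a tool call to move; the robot and the scene stay as the last step left them, time stands still between calls to the robot, and variables do not carry over. Pictures are saved under pics/ and viewed, at most 10 in all, crops included, and the job is handed in when it is done.

Besides the shell and the picture viewer there is one more tool, called after "Call:" as name([rows], argument=value, ...), one row to a line, values as JSON. step_arm: Moves the arm, as the interface text tells. Its arguments: {"type":"object","properties":{"motion":{"type":"array","items":{"type":"object","properties":{"x":{"type":"number"},"y":{"type":"number"},"z":{"type":"number"},"rx":{"type":"number"},"ry":{"type":"number"},"rz":{"type":"number"},"jaw":{"type":"number"}}}},"squeeze":{"type":"number"}},"required":["motion"]}

```bash
mkdir -p pics; cat > h.py <<'E'
import numpy as np, cv2
from workcell import robot, cams, close_job
def snap(c,fn=None):
    im=np.asarray(cams.read_camera(c))
    if fn: cv2.imwrite('pics/'+fn,im[:,:,::-1])
    return im
def P(c):
    p=cams.camera_params(c); return np.array(p['camera_matrix']),np.array(p['R']),np.array(p['t'])
def w(c,v):
    K,R,t=P(c); return R.T@(np.array(v)-t)
def proj(c,X):
    K,R,t=P(c); q=K@(R@np.array(X)+t); return q[:2]/q[2]
def plane(c,uv,z):
    K,R,t=P(c); d=R.T@np.linalg.inv(K)@np.array([uv[0],uv[1],1.]); o=-R.T@t
    return o+d*(z-o[2])/d[2]
E
python3 - <<'E'
from h import *
s=robot.sense(); print({k:np.round(v,3).tolist() for k,v in s.items()})
for c in('scene','top'):
    snap(c,c+'1.png'); K,R,t=P(c); print(c,np.round(-R.T@t,3))
    for l in['drying_rack','board_1','organiser','divider','mug','coffee_jar','sugar_jar','water_dispenser']:
        for r in cams.spot_point(c,l)[:4]: print(l,np.round(w(c,r['centre']),3),round(r['conf'],2))
E
```

```text
{'clock': 0.0, 'joint_positions': [-1.307, 0.334, 0.04, 1.466, -0.013, 1.343, -0.059], 'joint_velocities': [0.001, -0.002, -0.001, 0.001, 0.001, -0.002, -0.0], 'joint_efforts': [-0.0, -65.856, 1.365, -40.556, 0.017, 0.013, -0.0], 'tool_pos': [0.231, 0.607, 0.23], 'orientation': [-0.567, -3.09, 0.002], 'contact_force': [1.109, -0.189, -0.433], 'ft_torque': [-0.036, -0.015, 0.02], 'gripper_force': 0.0, 'grip_width': 0.085}
scene [ 0.37  -0.675  1.013]
drying_rack [ 0.458  0.075 -0.002] 0.71
board_1 [0.461 0.001 0.008] 0.87
board_1 [0.466 0.073 0.008] 0.86
board_1 [0.46  0.143 0.009] 0.64
organiser [ 0.45  -0.226 -0.003] 0.66
divider [ 0.453 -0.197  0.009] 0.85
coffee_jar [ 0.659 -0.093 -0.004] 0.76
coffee_jar [0.467 0.073 0.006] 0.51
sugar_jar [ 0.677  0.001 -0.006] 0.92
top [ 0.348 -0.193  1.407]
drying_rack [0.464 0.071 0.003] 0.83
board_1 [0.461 0.074 0.015] 0.83
board_1 [0.466 0.144 0.009] 0.79
board_1 [ 0.464 -0.003  0.011] 0.79
organiser [ 0.453 -0.228 -0.002] 0.62
divider [ 0.454 -0.201  0.014] 0.65
mug [ 0.449 -0.495  0.   ] 0.57
coffee_jar [ 0.673 -0.091  0.002] 0.67
sugar_jar [ 0.673  0.    -0.002] 0.74
sugar_jar [ 0.449 -0.489 -0.   ] 0.33
```

View pics/scene1.png

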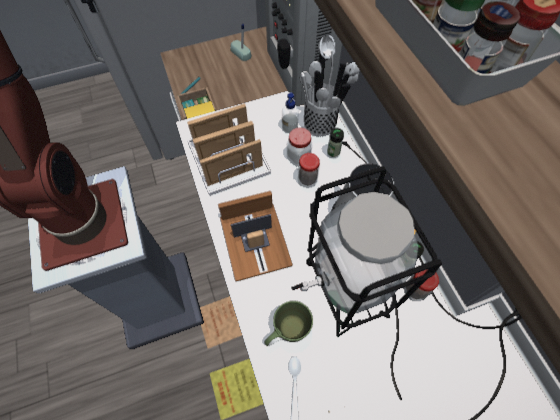

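View pics/top1.png

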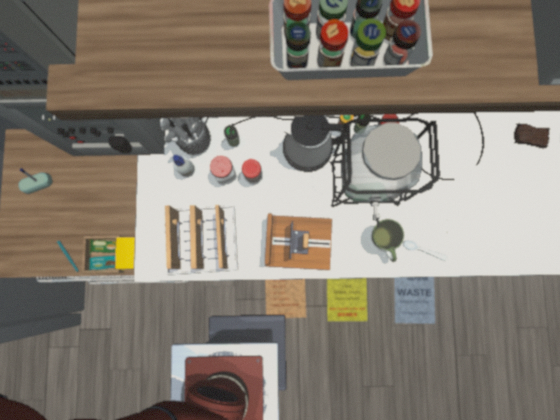

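```bash
python3 - <<'E'
from h import *
a=cv2.imread('pics/top1.png')[195:280,155:345]; b=cv2.imread('pics/scene1.png')[95:285,170:310]
cv2.imwrite('pics/c1.png',cv2.resize(a,None,fx=4,fy=4,interpolation=cv2.INTER_CUBIC))
cv2.imwrite('pics/c2.png',cv2.resize(b,None,fx=3.1,fy=3.1,interpolation=cv2.INTER_CUBIC))
print(P('top'),P('scene')[0])
for n in(-70,0,70):
  for dx in(-.09,.09):
    print(n,dx,[np.round(proj(c,[.462+dx,.073+n/1000,.128]),1) for c in('top','scene')])
for dx in(-.075,.075): print('cheek',dx,[np.round(proj(c,[.452+dx,-.227+.084,.09]),1) for c in('top','scene')])
for dx in(-.08,.08):
  for dy in(-.1,.1):print('base',dx,dy,[np.round(proj(c,[.452+dx,-.227+dy,.012]),1) for c in('top','scene')])
for dx in(-.055,.055): print('div',dx,[np.round(proj(c,[.452+dx,-.199,.093]),1) for c in('top','scene')])
print(robot.sense()['clock'])
E
```

```text
(array([[452.43048106,   0.        , 285.07347958],
       [  0.        , 452.43048106, 210.96063261],
       [  0.        ,   0.        ,   1.        ]]), array([[-0.01689685, -0.99984534, -0.00487862],
       [-0.98957771,  0.0174208 , -0.14294223],
       [ 0.14300511,  0.0024125 , -0.98971901]]), array([-0.18003138,  0.54854486,  1.34323889])) [[392.61724792   0.         278.67167438]
 [  0.         392.61724792 209.86561933]
 [  0.           0.           1.        ]]
-70 -0.09 [array([217.4, 268.7]), array([198., 159.])]
-70 0.09 [array([217.7, 205.4]), array([259.7, 140.8])]
0 -0.09 [array([192.5, 269.2]), array([191.8, 140.1])]
0 0.09 [array([193.2, 205.8]), array([252. , 122.8])]
70 -0.09 [array([167.6, 269.6]), array([185.9, 122.2])]
70 0.09 [array([168.8, 206.2]), array([244.6, 105.8])]
cheek -0.075 [array([269.9, 266.4]), array([216.2, 208.6])]
cheek 0.075 [array([269.3, 214.9]), array([269. , 191.8])]
base -0.08 -0.1 [array([331. , 267.5]), array([237.8, 280.7])]
base -0.08 0.1 [array([265.7, 268.6]), array([217.1, 217.5])]
base 0.08 -0.1 [array([329.4, 215.7]), array([294.3, 260.8])]
base 0.08 0.1 [array([265.1, 216.8]), array([269.6, 200.6])]
div -0.055 [array([289.1, 259. ]), array([229.3, 223.4])]
div 0.055 [array([288.5, 221.2]), array([268.9, 210.4])]
0.9
```

View pics/c1.png

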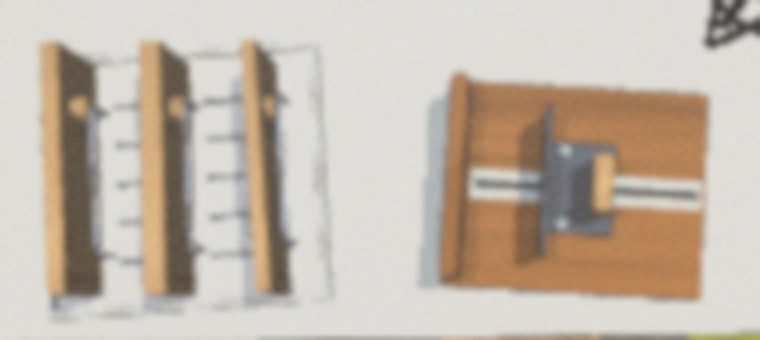

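View pics/c2.png

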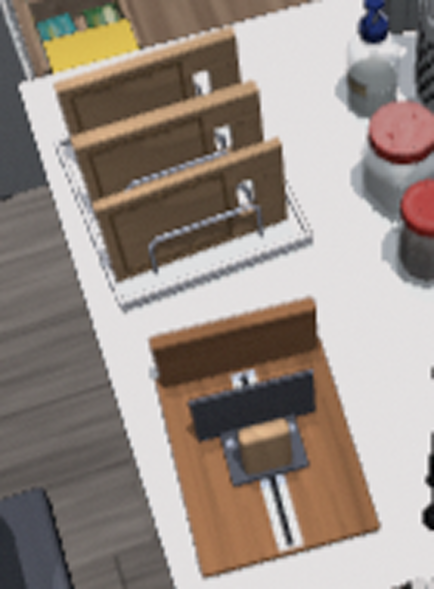

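```bash
python3 - <<'E'
from h import *
im=cv2.cvtColor(cv2.imread('pics/top1.png'),cv2.COLOR_BGR2RGB).astype(float)
hsv=cv2.cvtColor(cv2.imread('pics/top1.png'),cv2.COLOR_BGR2HSV).astype(float)
def line(pts):
    pts=np.array(pts); v,_=[None,None]; d=cv2.fitLine(pts.astype(np.float32),cv2.DIST_HUBER,0,.01,.01).ravel(); return d
print('row 240 sat/val',[(u,*hsv[240,u,1:].astype(int)) for u in range(162,226)])
# board tops: weight = sat high & bright
for u0 in(167.5,192.8,219):
    pts=[];wd=[]
    for v in range(208,266):
        us=np.arange(int(u0-6),int(u0+8)); 
        wgt=np.clip((im[v,us,0]-140)/40,0,1)*np.clip((hsv[v,us,1]-60)/40,0,1)
        if wgt.sum()>1: pts.append([(wgt*us).sum()/wgt.sum(),v]); wd.append(wgt.sum())
    p=np.array(pts); c=np.polyfit(p[:,1],p[:,0],1)
    r=p[:,0]-np.polyval(c,p[:,1]); k=abs(r)<.7; c=np.polyfit(p[k,1],p[k,0],1)
    A=plane('top',[np.polyval(c,267),267],.128);B=plane('top',[np.polyval(c,206),206],.128)
    print('board',len(p),np.round(A,4),np.round(B,4),'mid',np.round((A+B)/2,4),'yaw',round(np.arctan2(-(B-A)[0]*0+(B-A)[1],(B-A)[0]),4),'w px',np.round(np.median(wd),2))
# organiser edges
sat=hsv[:,:,1]
def cross(vals,th): # last index where above, subpixel
    i=np.where(vals>th)[0]
    i=i[-1]; return i+(vals[i]-th)/(vals[i]-vals[i+1])
R=[];
for v in range(224,264): R.append([315+cross(sat[v,315:345],80),v])
far=[[u,262-cross(sat[262:200:-1,u][0:62],80)] for u in range(276,326) ]
print(sat[240,320:340].astype(int), sat[255:280,315].astype(int), sat[205:225,315].astype(int))
near=[[u,250+cross(sat[250:273,u],80)] for u in range(272,326)]
def back(p,z):
    d=line(p); a=d[2:]; b=a+10*d[:2]; A,B=plane('top',a,z),plane('top',b,z); return A,(B-A)/np.linalg.norm(B-A)
for n,p in(('-y',R),('far',far),('near',near)):
    A,d=back(p,.012); print(n,np.round(A,4),'dir',np.round(d,4))
E
```

```text
row 240 sat/val [(162, np.int64(8), np.int64(224)), (163, np.int64(8), np.int64(224)), (164, np.int64(11), np.int64(224)), (165, np.int64(35), np.int64(220)), (166, np.int64(77), np.int64(219)), (167, np.int64(102), np.int64(216)), (168, np.int64(103), np.int64(213)), (169, np.int64(104), np.int64(191)), (170, np.int64(91), np.int64(145)), (171, np.int64(76), np.int64(107)), (172, np.int64(65), np.int64(98)), (173, np.int64(71), np.int64(93)), (174, np.int64(64), np.int64(95)), (175, np.int64(65), np.int64(98)), (176, np.int64(49), np.int64(99)), (177, np.int64(20), np.int64(114)), (178, np.int64(4), np.int64(130)), (179, np.int64(15), np.int64(156)), (180, np.int64(16), np.int64(192)), (181, np.int64(11), np.int64(218)), (182, np.int64(8), np.int64(221)), (183, np.int64(8), np.int64(215)), (184, np.int64(8), np.int64(201)), (185, np.int64(5), np.int64(189)), (186, np.int64(3), np.int64(191)), (187, np.int64(1), np.int64(191)), (188, np.int64(4), np.int64(193)), (189, np.int64(18), np.int64(185)), (190, np.int64(64), np.int64(195)), (191, np.int64(95), np.int64(214)), (192, np.int64(
[... 979 characters left out ...]
), (220, np.int64(99), np.int64(182)), (221, np.int64(89), np.int64(129)), (222, np.int64(64), np.int64(100)), (223, np.int64(56), np.int64(96)), (224, np.int64(27), np.int64(113)), (225, np.int64(5), np.int64(157))]
board 58 [0.3792 0.1397 0.128 ] [0.5528 0.1484 0.128 ] mid [0.466  0.1441 0.128 ] yaw 0.0501 w px 3.79
board 58 [0.378  0.0703 0.128 ] [0.5515 0.0762 0.128 ] mid [0.4648 0.0732 0.128 ] yaw 0.034 w px 4.74
board 58 [ 0.3767 -0.0059  0.128 ] [0.5503 0.0058 0.128 ] mid [ 0.4635 -0.      0.128 ] yaw 0.0675 w px 2.97Traceback (most recent call last):
  File "<stdin>", line 24, in <module>
  File "<stdin>", line 22, in cross
IndexError: index -1 is out of bounds for axis 0 with size 0
```

```bash
python3 - <<'E'
from h import *
hsv=cv2.cvtColor(cv2.imread('pics/top1.png'),cv2.COLOR_BGR2HSV).astype(float)
sat=hsv[:,:,1]
print(sat[225,310:345].astype(int), sat[250:280,320].astype(int), sat[205:225,320].astype(int),sat[240,262:300].astype(int),hsv[230,262:300,2].astype(int))
def cross(vals,th=70):
    for i in range(len(vals)-1):
        if vals[i]>th>=vals[i+1]: return i+(vals[i]-th)/(vals[i]-vals[i+1])
R=[[322+cross(sat[v,322:345]),v] for v in list(range(224,234))+list(range(252,264))]
far=[[u,228-cross(sat[228:200:-1,u])] for u in range(276,326)]
near=[[u,255+cross(sat[255:277,u])] for u in range(272,322)]
def back(p,z):
    d=cv2.fitLine(np.array(p,np.float32),cv2.DIST_HUBER,0,.01,.01).ravel(); a=d[2:]; b=a+10*d[:2]; A,B=plane('top',a,z),plane('top',b,z); return A,(B-A)/np.linalg.norm(B-A)
for n,p,z in(('-y',R,.012),('far',far,.012),('near',near,.012)):
    A,d=back(p,z); print(n,np.round(A,4),'dir',np.round(d,4))
# cheek right (inner) top edge: sat/val profile ; divider plate top
for v in(222,228,250,256): print(v,hsv[v,264:300,2].astype(int).tolist())
for v in(238,242): print(v,hsv[v,284:316,2].astype(int).tolist(),sat[v,284:316].astype(int).tolist())
E
```

```text
[132 130 130 128 129 129 130 131 130 131 128 130 130 129 130 127 130 130
 127 131 119  71  27  10   7   8   8   8   9   7   7   7   7   8   8] [138 141 141 139 138 137 140 138 134 138 139 139 136 137 139 140 143 141
 124  65  18   9   7   8   8   9   9  12  18  30] [  7   8   7   5   7   8   7   7   8   7   7  12  30  84 116 125 128 121
 125 127] [ 11  11   4  16  76 117 128 123 113  77  39  15  10   5   5   8  10  11
  10  10  12   9   2  12  23  16  18  14  14  15  12  20  15  21  17  13
   8   8] [191 182 182 176 171 173 178 177 157 132 141 160 167 176 184 187 186 186
 184 184 186 176 162 138 132 130 129 127 112 101 116 127 139 147 148 152
 151 151]
-y [ 0.4603 -0.3281  0.012 ] dir [ 0.9975 -0.0704  0.    ]
far [ 0.5291 -0.2485  0.012 ] dir [-0.0732 -0.9973  0.    ]
near [ 0.3738 -0.2214  0.012 ] dir [-0.0746 -0.9972  0.    ]
222 [185, 178, 165, 165, 176, 178, 173, 151, 127, 134, 145, 150, 157, 163, 165, 163, 164, 165, 165, 164, 166, 165, 168, 166, 164, 163, 154, 137, 126, 147, 162, 165, 164, 167, 163, 166]
228 [182, 179, 169, 171, 176, 179, 163, 140, 138, 157, 161, 170, 180, 181,
[... 354 characters left out ...]
 178, 180, 180, 183, 184, 183, 181, 179, 161, 138, 131, 128, 127, 119, 104, 112, 140, 159, 166, 174, 184, 183, 184, 180, 184]
238 [191, 166, 160, 156, 152, 137, 116, 109, 111, 110, 116, 118, 120, 113, 104, 95, 93, 93, 106, 150, 195, 217, 219, 211, 189, 168, 171, 182, 186, 188, 186, 188] [17, 5, 2, 5, 8, 7, 9, 9, 11, 14, 15, 17, 19, 18, 10, 11, 8, 8, 46, 92, 103, 101, 102, 103, 92, 82, 84, 92, 99, 100, 104, 110]
242 [162, 152, 146, 139, 130, 117, 109, 107, 108, 112, 116, 118, 120, 113, 97, 93, 93, 95, 110, 157, 204, 218, 216, 198, 164, 140, 141, 138, 145, 149, 155, 155] [2, 12, 17, 22, 14, 15, 14, 12, 14, 16, 18, 17, 19, 18, 13, 11, 5, 16, 60, 94, 101, 105, 99, 98, 65, 18, 9, 9, 7, 9, 12, 10]
```

```bash
cat >> h.py <<'E'
from scipy.spatial.transform import Rotation as Ro
def go(x,y,z,yaw):
    s=robot.sense(); R=Ro.from_rotvec(s['orientation']).as_matrix()
    d=R.T@(np.array([x,y,z])-s['tool_pos'])*1000
    T=np.array([[-np.cos(yaw),-np.sin(yaw),0],[-np.sin(yaw),np.cos(yaw),0],[0,0,-1.]]).T
    T=np.array([[-np.cos(yaw),-np.sin(yaw),0],[-np.sin(yaw),np.cos(yaw),0],[0,0,-1.]])
    print('pos',np.round(s['tool_pos'],4),'shift mm',np.round(d,1),'turn',np.round(Ro.from_matrix(R.T@T).as_rotvec(),4),'F',np.round(s['contact_force'],1),'w',round(s['grip_width'],4),round(s['gripper_force'],1),'t',s['clock'])
E
python3 - <<'E'
from h import *
go(.465,.073,.24,.034)
ey=np.array([.0726,.9974]);ex=np.array([.9974,-.0726]);C=np.array([.452,-.2272])
for n,uv,z in(('cheek',(271,222),.09),('cheek',(268.8,256),.09),('divfront',(290.5,222),.093),('divfront',(289.5,228),.093),('divfront',(288.5,256),.093),('blk f',(302.7,238),.08),('blk b',(309,238),.08)):
    p=plane('top',uv,z)[:2]-C; print(n,np.round([p@ex,p@ey],4))
E
```

```text
pos [0.2307 0.6077 0.2314] shift mm [-408.8 -416.7   -8.7] turn [ 1.000e-04 -0.000e+00 -3.968e-01] F [ 0.3 -0.9  0.4] w 0.0856 0.0 t 0.9
cheek [0.0481 0.0831]
cheek [-0.0513  0.0835]
divfront [0.0509 0.0261]
divfront [0.0331 0.028 ]
divfront [-0.0483  0.0265]
blk f [ 0.0072 -0.0123]
blk b [ 0.0082 -0.0308]
```

Call:
step_arm([
  {"rz": -0.133,"jaw": 0.5},
  {"rz": -0.133,"jaw": 0.5},
  {"rz": -0.133,"jaw": 0.5},
])

```text
schema error: expected keys x, y, z, rx, ry, rz, jaw
```

```bash
python3 -c "
from h import *
go(.465,.073,.24,.034)"
```

```text
pos [0.2307 0.6077 0.2314] shift mm [-408.8 -416.7   -8.7] turn [ 1.000e-04 -0.000e+00 -3.968e-01] F [ 0.3 -0.9  0.4] w 0.0856 0.0 t 0.9
```

Call:
step_arm([
  {"x": 0,"y": 0,"z": 0,"rx": 0,"ry": 0,"rz": -0.132,"jaw": 0.5},
  {"x": 0,"y": 0,"z": 0,"rx": 0,"ry": 0,"rz": -0.132,"jaw": 0.5},
  {"x": 0,"y": 0,"z": 0,"rx": 0,"ry": 0,"rz": -0.132,"jaw": 0.5},
])

```text
clock: 1.27
tool_pos: [0.2307, 0.6077, 0.2313]
orientation: [0.059, -3.141, 0.0]
contact_force: [-0.4, 0.2, -0.0]
grip_width: 0.0428
gripper_force: 0.0
```

```bash
python3 -c "
from h import *
go(.465,.073,.24,.034)"
```

```text
pos [0.2307 0.6077 0.2313] shift mm [-214.1 -543.1   -8.7] turn [-0.0001 -0.      0.0035] F [-0.4  0.2 -0. ] w 0.0428 0.0 t 1.275
```

Call:
step_arm([
  {"x": -18,"y": -45,"z": -1,"rx": 0,"ry": 0,"rz": 0,"jaw": 0.5},
  {"x": -18,"y": -45,"z": -1,"rx": 0,"ry": 0,"rz": 0,"jaw": 0.5},
  {"x": -18,"y": -45,"z": -1,"rx": 0,"ry": 0,"rz": 0,"jaw": 0.5},
  {"x": -18,"y": -45,"z": -1,"rx": 0,"ry": 0,"rz": 0,"jaw": 0.5},
  {"x": -18,"y": -45,"z": -1,"rx": 0,"ry": 0,"rz": 0,"jaw": 0.5},
  {"x": -18,"y": -45,"z": -1,"rx": 0,"ry": 0,"rz": 0,"jaw": 0.5},
  {"x": -18,"y": -45,"z": -1,"rx": 0,"ry": 0,"rz": 0,"jaw": 0.5},
  {"x": -18,"y": -45,"z": -1,"rx": 0,"ry": 0,"rz": 0,"jaw": 0.5},
  {"x": -18,"y": -45,"z": 0,"rx": 0,"ry": 0,"rz": 0,"jaw": 0.5},
  {"x": -18,"y": -45,"z": 0,"rx": 0,"ry": 0,"rz": 0,"jaw": 0.5},
  {"x": -18,"y": -45,"z": 0,"rx": 0,"ry": 0,"rz": 0,"jaw": 0.5},
  {"x": -16,"y": -48,"z": 0,"rx": 0,"ry": 0,"rz": 0,"jaw": 0.5},
  {"x": 0,"y": 0,"z": 0,"rx": 0,"ry": 0,"rz": 0,"jaw": 0.5},
])

```text
clock: 2.9
tool_pos: [0.4636, 0.0681, 0.2397]
orientation: [-0.042, 3.14, -0.0]
contact_force: [-0.4, 0.2, -0.3]
grip_width: 0.0425
gripper_force: 0.0
```

```bash
python3 -c "
from h import *
go(.465,.0732,.101,.034)"
```

```text
pos [0.4636 0.0681 0.2397] shift mm [ -1.4   5.  138.7] turn [-0.0002  0.0009 -0.0074] F [-0.4  0.2 -0.3] w 0.0425 0.0 t 2.9
```

Call:
step_arm([
  {"x": -1.5,"y": 5,"z": 30,"rx": 0,"ry": 0,"rz": -0.007,"jaw": 0.5},
  {"x": 0,"y": 0,"z": 35,"rx": 0,"ry": 0,"rz": 0,"jaw": 0.5},
  {"x": 0,"y": 0,"z": 30,"rx": 0,"ry": 0,"rz": 0,"jaw": 0.5},
  {"x": 0,"y": 0,"z": 24,"rx": 0,"ry": 0,"rz": 0,"jaw": 0.5},
  {"x": 0,"y": 0,"z": 20,"rx": 0,"ry": 0,"rz": 0,"jaw": 0.5},
  {"x": 0,"y": 0,"z": 0,"rx": 0,"ry": 0,"rz": 0,"jaw": 0.5},
])

```text
clock: 3.65
tool_pos: [0.4627, 0.0775, 0.0993]
orientation: [0.064, -3.138, 0.001]
contact_force: [-0.1, 0.2, 0.7]
grip_width: 0.0429
gripper_force: 0.0
```

Call:
step_arm([
  {"x": 0,"y": 0,"z": 0,"rx": 0,"ry": 0,"rz": 0,"jaw": 0.3},
  {"x": 0,"y": 0,"z": 0,"rx": 0,"ry": 0,"rz": 0,"jaw": 0.1},
  {"x": 0,"y": 0,"z": 0,"rx": 0,"ry": 0,"rz": 0,"jaw": 0},
  {"x": 0,"y": 0,"z": 0,"rx": 0,"ry": 0,"rz": 0,"jaw": 0},
  {"x": 0,"y": 0,"z": 0,"rx": 0,"ry": 0,"rz": 0,"jaw": 0},
  {"x": 0,"y": 0,"z": 0,"rx": 0,"ry": 0,"rz": 0,"jaw": 0},
], squeeze=30)

```text
clock: 4.4
tool_pos: [0.4647, 0.0764, 0.1014]
orientation: [-0.062, 3.139, -0.001]
contact_force: [-1.4, -4.0, 7.4]
grip_width: 0.0149
gripper_force: 29.8
```

Call:
step_arm([
  {"x": 0,"y": 0,"z": -8,"rx": 0,"ry": 0,"rz": 0,"jaw": 0},
  {"x": 0,"y": 0,"z": -15,"rx": 0,"ry": 0,"rz": 0,"jaw": 0},
  {"x": 0,"y": 0,"z": -25,"rx": 0,"ry": 0,"rz": 0,"jaw": 0},
  {"x": 0,"y": 0,"z": -30,"rx": 0,"ry": 0,"rz": 0,"jaw": 0},
  {"x": 0,"y": 0,"z": -30,"rx": 0,"ry": 0,"rz": 0,"jaw": 0},
  {"x": 0,"y": 0,"z": -25,"rx": 0,"ry": 0,"rz": 0,"jaw": 0},
  {"x": 0,"y": 0,"z": -12,"rx": 0,"ry": 0,"rz": 0,"jaw": 0},
  {"x": 0,"y": 0,"z": 0,"rx": 0,"ry": 0,"rz": 0,"jaw": 0},
], squeeze=40)

```text
clock: 5.4
tool_pos: [0.4642, 0.0776, 0.2461]
orientation: [-0.064, 3.14, 0.002]
contact_force: [-1.4, 0.6, -2.0]
grip_width: 0.0142
gripper_force: 39.4
```

```bash
python3 - <<'E'
from h import *
ey=np.array([.0726,.9974]);ex=np.array([.9974,-.0726]);C=np.array([.452,-.2272])
p=C+ey*.071; print(p); go(p[0],p[1],.25,-.0727)
snap('scene','sc2.png')
E
```

```text
[ 0.4571546 -0.1563846]
pos [0.4642 0.0776 0.2461] shift mm [  16.5 -233.5   -4.2] turn [0.0012 0.0013 0.1132] F [-1.4  0.6 -2. ] w 0.0142 39.4 t 5.4
```

View pics/sc2.png

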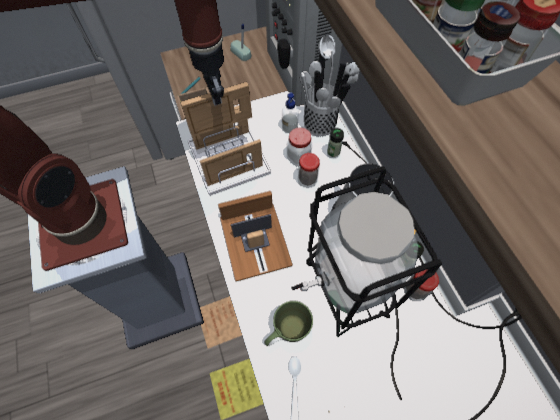

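Call:
step_arm([
  {"x": 2,"y": -30,"z": -2,"rx": 0,"ry": 0,"rz": 0,"jaw": 0},
  {"x": 3,"y": -45,"z": -2,"rx": 0,"ry": 0,"rz": 0,"jaw": 0},
  {"x": 4,"y": -50,"z": 0,"rx": 0,"ry": 0,"rz": 0,"jaw": 0},
  {"x": 3.5,"y": -50,"z": 0,"rx": 0,"ry": 0,"rz": 0,"jaw": 0},
  {"x": 2,"y": -38,"z": 0,"rx": 0,"ry": 0,"rz": 0,"jaw": 0},
  {"x": 2,"y": -20,"z": 0,"rx": 0,"ry": 0,"rz": 0,"jaw": 0},
  {"x": 0,"y": 0,"z": 0,"rx": 0,"ry": 0,"rz": 0.113,"jaw": 0},
  {"x": 0,"y": 0,"z": 0,"rx": 0,"ry": 0,"rz": 0,"jaw": 0},
  {"x": 0,"y": 0,"z": 0,"rx": 0,"ry": 0,"rz": 0,"jaw": 0},
])

```text
clock: 6.58
tool_pos: [0.4565, -0.156, 0.2488]
orientation: [-0.11, -3.139, 0.0]
contact_force: [0.2, 0.6, -2.1]
grip_width: 0.0137
gripper_force: 39.4
```

```bash
python3 - <<'E'
from h import *
ey=np.array([.0726,.9974]);ex=np.array([.9974,-.0726]);C=np.array([.452,-.2272])
p=C+ey*.071; go(p[0],p[1],.16,-.0727)
for c in('scene','top'):
  im=snap(c)
  a=im[140:290,160:310] if c=='scene' else im[180:280,230:350]
  cv2.imwrite('pics/p_%s.png'%c,cv2.resize(a[:,:,::-1],None,fx=4,fy=4,interpolation=cv2.INTER_CUBIC))
  for r in cams.spot_point(c,'board_1'): print(c,np.round(w(c,r['centre']),3),round(r['conf'],2))
  for dx in(-.09,.09):
    for dz in (-.093,.027):
      q=np.r_[C+ey*.071+ex*dx,robot.sense()['tool_pos'][2]+dz]; o=(160,140) if c=='scene' else(230,180); print(c,dx,dz,np.round((proj(c,q)-o)*4))
E
```

```text
pos [ 0.4565 -0.156   0.2488] shift mm [-0.7 -0.4 88.8] turn [-0.0001 -0.001   0.0028] F [ 0.2  0.6 -2.1] w 0.0137 39.4 t 6.575
scene [ 0.461 -0.159  0.155] 0.8
scene [0.463 0.003 0.012] 0.8
scene [0.463 0.144 0.009] 0.79
scene [0.461 0.073 0.   ] 0.56
scene -0.09 -0.093 [198. 238.]
scene -0.09 0.027 [162. 132.]
scene 0.09 -0.093 [472. 170.]
scene 0.09 0.027 [470.  59.]
top [0.459 0.001 0.01 ] 0.88
top [0.467 0.147 0.009] 0.6
top -0.09 -0.093 [166. 357.]
top -0.09 0.027 [159. 354.]
top 0.09 -0.093 [182.  98.]
top 0.09 0.027 [177.  69.]
```

View pics/p_scene.png

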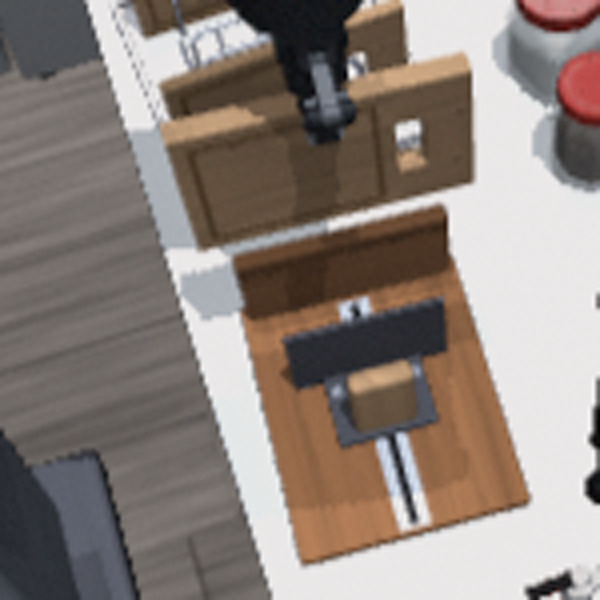

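Call:
step_arm([
  {"x": 0,"y": 0,"z": 0,"rx": 0,"ry": 0,"rz": 0,"jaw": 0},
], squeeze=30)

```text
clock: 6.9
tool_pos: [0.4568, -0.1563, 0.2493]
orientation: [0.113, 3.14, -0.0]
contact_force: [0.6, 0.4, -3.2]
grip_width: 0.0139
gripper_force: 39.4
```

Call:
step_arm([
  {"x": 0,"y": 0,"z": 0,"rx": 0,"ry": 0,"rz": 0,"jaw": 0},
])

```text
clock: 7.02
tool_pos: [0.4568, -0.1563, 0.2493]
orientation: [0.114, 3.139, -0.0]
contact_force: [0.2, 0.3, -1.8]
grip_width: 0.0142
gripper_force: 39.4
```

Call:
step_arm([
  {"x": 0,"y": 0,"z": 0,"rx": 0,"ry": 0,"rz": 0,"jaw": 0},
])

```text
clock: 7.15
tool_pos: [0.4568, -0.1564, 0.2493]
orientation: [0.114, 3.139, -0.0]
contact_force: [-0.3, 0.5, -1.0]
grip_width: 0.0147
gripper_force: 39.4
```

Call:
step_arm([
  {"x": 0,"y": 0,"z": 0,"rx": 0,"ry": 0,"rz": 0,"jaw": 0},
])

```text
clock: 7.28
tool_pos: [0.4568, -0.1564, 0.2493]
orientation: [0.114, 3.139, -0.0]
contact_force: [0.0, -1.2, -3.1]
grip_width: 0.014
gripper_force: 39.4
```

Call:
step_arm([
  {"x": 0,"y": 0,"z": 0,"rx": 0,"ry": 0,"rz": 0,"jaw": 0},
])

```text
clock: 7.4
tool_pos: [0.4568, -0.1564, 0.2493]
orientation: [-0.114, -3.14, 0.0]
contact_force: [-0.4, -0.3, -2.6]
grip_width: 0.0142
gripper_force: 39.4
```

Call:
step_arm([
  {"x": 0,"y": 0,"z": 0,"rx": 0,"ry": 0,"rz": 0,"jaw": 0},
])

```text
clock: 7.52
tool_pos: [0.4568, -0.1564, 0.2493]
orientation: [0.114, 3.14, -0.0]
contact_force: [0.3, 0.3, -2.9]
grip_width: 0.0143
gripper_force: 39.4
```

Call:
step_arm([
  {"x": 0,"y": 0,"z": 20,"rx": 0,"ry": 0,"rz": 0,"jaw": 0},
  {"x": 0,"y": 0,"z": 30,"rx": 0,"ry": 0,"rz": 0,"jaw": 0},
  {"x": 0,"y": 0,"z": 25,"rx": 0,"ry": 0,"rz": 0,"jaw": 0},
  {"x": 0,"y": 0,"z": 20,"rx": 0,"ry": 0,"rz": 0,"jaw": 0},
  {"x": 0,"y": 0,"z": 17,"rx": 0,"ry": 0,"rz": 0,"jaw": 0},
  {"x": 0,"y": 0,"z": 14,"rx": 0,"ry": 0,"rz": 0,"jaw": 0},
  {"x": 0,"y": 0,"z": 10,"rx": 0,"ry": 0,"rz": 0,"jaw": 0},
  {"x": 0,"y": 0,"z": 0,"rx": 0,"ry": 0,"rz": 0,"jaw": 0},
])

```text
clock: 8.52
tool_pos: [0.4565, -0.1564, 0.1129]
orientation: [-0.115, -3.138, 0.0]
contact_force: [-0.2, 1.2, -2.0]
grip_width: 0.0144
gripper_force: 39.4
```

Call:
step_arm([
  {"x": 0,"y": 0,"z": 3,"rx": 0,"ry": 0,"rz": 0,"jaw": 0},
  {"x": 0,"y": 0,"z": 1,"rx": 0,"ry": 0,"rz": 0,"jaw": 0},
])

```text
clock: 8.78
tool_pos: [0.457, -0.1564, 0.1096]
orientation: [0.114, 3.139, 0.0]
contact_force: [0.4, 0.7, -1.9]
grip_width: 0.0142
gripper_force: 39.4
```

Call:
step_arm([
  {"x": 0,"y": 0,"z": 1,"rx": 0,"ry": 0,"rz": 0,"jaw": 0},
  {"x": 0,"y": 0,"z": 0,"rx": 0,"ry": 0,"rz": 0,"jaw": 0},
])

```text
clock: 9.02
tool_pos: [0.4568, -0.1564, 0.1084]
orientation: [0.114, 3.139, 0.0]
contact_force: [0.2, -0.1, -1.4]
grip_width: 0.0142
gripper_force: 39.4
```

Call:
step_arm([
  {"x": 0,"y": 0,"z": 1,"rx": 0,"ry": 0,"rz": 0,"jaw": 0},
  {"x": 0,"y": 0,"z": 1,"rx": 0,"ry": 0,"rz": 0,"jaw": 0},
])

```text
clock: 9.28
tool_pos: [0.4568, -0.1563, 0.1063]
orientation: [0.114, 3.139, 0.0]
contact_force: [0.5, 0.7, -2.3]
grip_width: 0.0146
gripper_force: 39.4
```

Call:
step_arm([
  {"x": 0,"y": 0,"z": 0.5,"rx": 0,"ry": 0,"rz": 0,"jaw": 0},
  {"x": 0,"y": 0,"z": 0.3,"rx": 0,"ry": 0,"rz": 0,"jaw": 0},
])

```text
clock: 9.52
tool_pos: [0.4567, -0.1564, 0.1056]
orientation: [-0.114, -3.139, -0.0]
contact_force: [-1.7, 1.5, 2.5]
grip_width: 0.0146
gripper_force: 40.1
```

Call:
step_arm([
  {"x": 0,"y": 0,"z": 0.5,"rx": 0,"ry": 0,"rz": 0,"jaw": 0},
  {"x": 0,"y": 0,"z": 0,"rx": 0,"ry": 0,"rz": 0,"jaw": 0},
])

```text
clock: 9.78
tool_pos: [0.4567, -0.1565, 0.1055]
orientation: [-0.115, -3.139, -0.001]
contact_force: [-4.0, 0.5, 7.4]
grip_width: 0.0142
gripper_force: 40.7
```

Call:
step_arm([
  {"x": 0,"y": 0,"z": 0,"rx": 0,"ry": 0,"rz": 0,"jaw": 0.2},
  {"x": 0,"y": 0,"z": 0,"rx": 0,"ry": 0,"rz": 0,"jaw": 0.3},
  {"x": 0,"y": 0,"z": 0,"rx": 0,"ry": 0,"rz": 0,"jaw": 0.4},
  {"x": 0,"y": 0,"z": 0,"rx": 0,"ry": 0,"rz": 0,"jaw": 0.5},
  {"x": 0,"y": 0,"z": 0,"rx": 0,"ry": 0,"rz": 0,"jaw": 0.5},
])

```text
clock: 10.4
tool_pos: [0.4568, -0.1564, 0.105]
orientation: [0.114, 3.14, -0.0]
contact_force: [-0.0, -0.5, 0.2]
grip_width: 0.0427
gripper_force: 0.0
```

Call:
step_arm([
  {"x": 0,"y": 0,"z": -15,"rx": 0,"ry": 0,"rz": 0,"jaw": 0.5},
  {"x": 0,"y": 0,"z": -25,"rx": 0,"ry": 0,"rz": 0,"jaw": 0.5},
  {"x": 0,"y": 0,"z": -30,"rx": 0,"ry": 0,"rz": 0,"jaw": 0.5},
  {"x": 0,"y": 0,"z": -20,"rx": 0,"ry": 0,"rz": 0,"jaw": 0.5},
])

```text
clock: 10.9
tool_pos: [0.4572, -0.1567, 0.1974]
orientation: [0.115, 3.137, 0.0]
contact_force: [0.6, 0.4, -0.9]
grip_width: 0.043
gripper_force: 0.0
```

```bash
python3 - <<'E'
from h import *
ey=np.array([.0726,.9974]);ex=np.array([.9974,-.0726]);C=np.array([.452,-.2272])
p=C+ey*(.028-.054-.035)+ex*.0; go(p[0],p[1],.2,-.0727)
im=snap('scene'); a=im[140:290,160:310]
cv2.imwrite('pics/q_scene.png',cv2.resize(a[:,:,::-1],None,fx=4,fy=4,interpolation=cv2.INTER_CUBIC))
for r in cams.spot_point('scene','board_1'): print(np.round(w('scene',r['centre']),3),round(r['conf'],2))
for r in cams.spot_point('scene','divider'): print(np.round(w('scene',r['centre']),3),round(r['conf'],2))
for dy in(.071,.0765): print(dy,[np.round((proj('scene',np.r_[C+ey*(dy-.0075)+ex*.09,z])-(160,140))*4) for z in(.012,.132)])
E
```

```text
pos [ 0.4572 -0.1567  0.1974] shift mm [   0.  -131.7   -2.6] turn [ 0.0001  0.0021 -0.0006] F [ 0.6  0.4 -0.9] w 0.043 0.0 t 10.9
[0.464 0.144 0.01 ] 0.74
[0.466 0.001 0.007] 0.58
[ 0.459 -0.156  0.011] 0.57
[ 0.664 -0.092 -0.004] 0.69
[ 0.451 -0.198  0.01 ] 0.57
0.071 [array([477., 285.]), array([476., 199.])]
0.0765 [array([475., 279.]), array([474., 192.])]
```

View pics/q_scene.png

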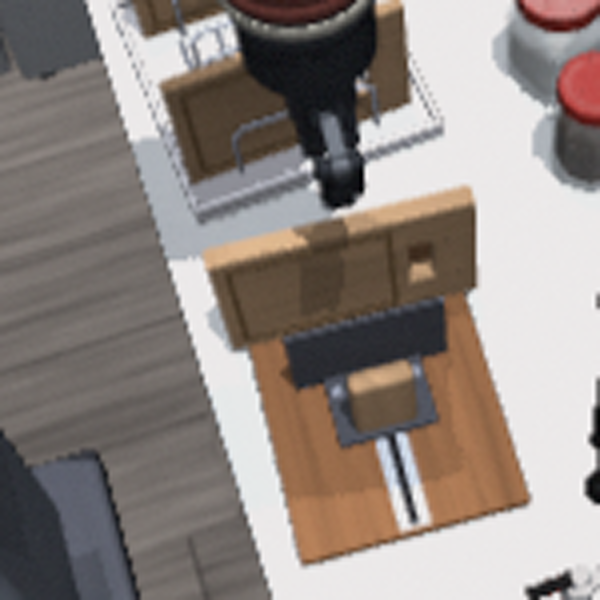

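```bash
python3 -c "
from h import *
print(plane('top',(376,205),.175),plane('scene',(295,287),.175))
K,R,t=P('top')
"
```

```text
[ 0.53787746 -0.44043348  0.175     ] [ 0.48488426 -0.44087969  0.175     ]
```

Call:
step_arm([
  {"x": 0,"y": -30,"z": 0,"rx": 0,"ry": 0,"rz": 0,"jaw": 0.2},
  {"x": 0,"y": -40,"z": 0,"rx": 0,"ry": 0,"rz": 0,"jaw": 0},
  {"x": 0,"y": -40,"z": 0,"rx": 0,"ry": 0,"rz": 0,"jaw": 0},
  {"x": 0,"y": -22,"z": 0,"rx": 0,"ry": 0,"rz": 0,"jaw": 0},
  {"x": 0,"y": 0,"z": 0,"rx": 0,"ry": 0,"rz": 0,"jaw": 0},
  {"x": 0,"y": 0,"z": 0,"rx": 0,"ry": 0,"rz": 0,"jaw": 0},
])

```text
clock: 11.8
tool_pos: [0.4471, -0.287, 0.1945]
orientation: [-0.114, -3.139, -0.001]
contact_force: [-0.4, 0.1, -0.7]
grip_width: 0.0005
gripper_force: 0.0
```

Call:
step_arm([
  {"x": 0,"y": 0,"z": 25,"rx": 0,"ry": 0,"rz": 0,"jaw": 0},
  {"x": 0,"y": 0,"z": 30,"rx": 0,"ry": 0,"rz": 0,"jaw": 0},
  {"x": 0,"y": 0,"z": 30,"rx": 0,"ry": 0,"rz": 0,"jaw": 0},
  {"x": 0,"y": 0,"z": 25,"rx": 0,"ry": 0,"rz": 0,"jaw": 0},
  {"x": 0,"y": 0,"z": 20,"rx": 0,"ry": 0,"rz": 0,"jaw": 0},
  {"x": 0,"y": 0,"z": 0,"rx": 0,"ry": 0,"rz": 0,"jaw": 0},
])

```text
clock: 12.55
tool_pos: [0.4466, -0.2869, 0.0639]
orientation: [-0.113, -3.137, -0.001]
contact_force: [-0.0, -0.6, 0.5]
grip_width: -0.0001
gripper_force: 0.0
```

Call:
step_arm([
  {"x": 0,"y": 4,"z": 0,"rx": 0,"ry": 0,"rz": 0,"jaw": 0},
  {"x": 0,"y": 4,"z": 0,"rx": 0,"ry": 0,"rz": 0,"jaw": 0},
  {"x": 0,"y": 3,"z": 0,"rx": 0,"ry": 0,"rz": 0,"jaw": 0},
  {"x": 0,"y": 3,"z": 0,"rx": 0,"ry": 0,"rz": 0,"jaw": 0},
])

```text
clock: 13.05
tool_pos: [0.4485, -0.2737, 0.0653]
orientation: [0.114, 3.139, 0.0]
contact_force: [0.4, 0.6, 0.0]
grip_width: -0.0001
gripper_force: 0.0
```

Call:
step_arm([
  {"x": 0,"y": 3,"z": 0,"rx": 0,"ry": 0,"rz": 0,"jaw": 0},
  {"x": 0,"y": 3,"z": 0,"rx": 0,"ry": 0,"rz": 0,"jaw": 0},
])

```text
clock: 13.3
tool_pos: [0.4486, -0.2696, 0.0653]
orientation: [0.116, 3.139, -0.004]
contact_force: [0.8, -7.5, -4.2]
grip_width: -0.0002
gripper_force: 4.0
```

Call:
step_arm([
  {"x": 0,"y": 3,"z": 0,"rx": 0,"ry": 0,"rz": 0,"jaw": 0},
  {"x": 0,"y": 3,"z": 0,"rx": 0,"ry": 0,"rz": 0,"jaw": 0},
])

```text
clock: 13.55
tool_pos: [0.4489, -0.2641, 0.0653]
orientation: [0.117, 3.138, -0.005]
contact_force: [0.3, -8.3, -3.8]
grip_width: 0.0
gripper_force: 4.0
```

Call:
step_arm([
  {"x": 0,"y": 3,"z": 0,"rx": 0,"ry": 0,"rz": 0,"jaw": 0},
  {"x": 0,"y": 3,"z": 0,"rx": 0,"ry": 0,"rz": 0,"jaw": 0},
  {"x": 0,"y": 3,"z": 0,"rx": 0,"ry": 0,"rz": 0,"jaw": 0},
  {"x": 0,"y": 3,"z": 0,"rx": 0,"ry": 0,"rz": 0,"jaw": 0},
  {"x": 0,"y": 2,"z": 0,"rx": 0,"ry": 0,"rz": 0,"jaw": 0},
  {"x": 0,"y": 2,"z": 0,"rx": 0,"ry": 0,"rz": 0,"jaw": 0},
  {"x": 0,"y": 2,"z": 0,"rx": 0,"ry": 0,"rz": 0,"jaw": 0},
  {"x": 0,"y": 2,"z": 0,"rx": 0,"ry": 0,"rz": 0,"jaw": 0},
])

```text
clock: 14.55
tool_pos: [0.4504, -0.2442, 0.0653]
orientation: [0.117, 3.138, -0.005]
contact_force: [1.9, -8.7, -3.5]
grip_width: 0.0002
gripper_force: 4.0
```

Call:
step_arm([
  {"x": 0,"y": 1.5,"z": 0,"rx": 0,"ry": 0,"rz": 0,"jaw": 0},
  {"x": 0,"y": 1.5,"z": 0,"rx": 0,"ry": 0,"rz": 0,"jaw": 0},
  {"x": 0,"y": 1,"z": 0,"rx": 0,"ry": 0,"rz": 0,"jaw": 0},
])

```text
clock: 14.92
tool_pos: [0.4507, -0.2402, 0.0653]
orientation: [0.117, 3.138, -0.005]
contact_force: [1.5, -8.0, -3.8]
grip_width: 0.0003
gripper_force: 4.0
```

Call:
step_arm([
  {"x": 0,"y": 1,"z": 0,"rx": 0,"ry": 0,"rz": 0,"jaw": 0},
  {"x": 0,"y": 1,"z": 0,"rx": 0,"ry": 0,"rz": 0,"jaw": 0},
])

```text
clock: 15.18
tool_pos: [0.4508, -0.2383, 0.0653]
orientation: [0.117, 3.138, -0.005]
contact_force: [0.9, -8.0, -2.5]
grip_width: -0.0002
gripper_force: 4.0
```

Call:
step_arm([
  {"x": 0,"y": 1,"z": 0,"rx": 0,"ry": 0,"rz": 0,"jaw": 0},
  {"x": 0,"y": 1,"z": 0,"rx": 0,"ry": 0,"rz": 0,"jaw": 0},
])

```text
clock: 15.42
tool_pos: [0.451, -0.2363, 0.0652]
orientation: [0.117, 3.139, -0.005]
contact_force: [1.0, -8.6, -3.3]
grip_width: -0.0003
gripper_force: 4.0
```

Call:
step_arm([
  {"x": 0,"y": 0.7,"z": 0,"rx": 0,"ry": 0,"rz": 0,"jaw": 0},
  {"x": 0,"y": 0.7,"z": 0,"rx": 0,"ry": 0,"rz": 0,"jaw": 0},
])

```text
clock: 15.68
tool_pos: [0.4511, -0.2348, 0.0653]
orientation: [0.117, 3.139, -0.005]
contact_force: [0.9, -7.6, -2.7]
grip_width: 0.0001
gripper_force: 4.0
```

Call:
step_arm([
  {"x": 0,"y": 0.7,"z": 0,"rx": 0,"ry": 0,"rz": 0,"jaw": 0},
  {"x": 0,"y": 0.7,"z": 0,"rx": 0,"ry": 0,"rz": 0,"jaw": 0},
])

```text
clock: 15.92
tool_pos: [0.4512, -0.2335, 0.0652]
orientation: [0.117, 3.139, -0.005]
contact_force: [0.1, -8.0, -2.9]
grip_width: -0.0007
gripper_force: 4.0
```

Call:
step_arm([
  {"x": 0,"y": 0.7,"z": 0,"rx": 0,"ry": 0,"rz": 0,"jaw": 0},
  {"x": 0,"y": 0.7,"z": 0,"rx": 0,"ry": 0,"rz": 0,"jaw": 0},
])

```text
clock: 16.18
tool_pos: [0.4513, -0.2323, 0.0653]
orientation: [0.117, 3.138, -0.005]
contact_force: [0.4, -9.6, -2.0]
grip_width: -0.0
gripper_force: 4.8
```

Call:
step_arm([
  {"x": 0,"y": 0.7,"z": 0,"rx": 0,"ry": 0,"rz": 0,"jaw": 0},
  {"x": 0,"y": 0.7,"z": 0,"rx": 0,"ry": 0,"rz": 0,"jaw": 0},
])

```text
clock: 16.42
tool_pos: [0.4514, -0.2312, 0.0653]
orientation: [0.117, 3.138, -0.006]
contact_force: [1.3, -10.9, -5.2]
grip_width: -0.0002
gripper_force: 5.1
```

Call:
step_arm([
  {"x": 0,"y": 0.5,"z": 0,"rx": 0,"ry": 0,"rz": 0,"jaw": 0},
  {"x": 0,"y": 0.5,"z": 0,"rx": 0,"ry": 0,"rz": 0,"jaw": 0},
])

```text
clock: 16.68
tool_pos: [0.4514, -0.2302, 0.0653]
orientation: [0.117, 3.138, -0.006]
contact_force: [1.1, -9.2, -3.7]
grip_width: -0.0
gripper_force: 4.6
```

Call:
step_arm([
  {"x": 0,"y": 0.5,"z": 0,"rx": 0,"ry": 0,"rz": 0,"jaw": 0},
  {"x": 0,"y": 0.5,"z": 0,"rx": 0,"ry": 0,"rz": 0,"jaw": 0},
])

```text
clock: 16.92
tool_pos: [0.4515, -0.2292, 0.0653]
orientation: [0.117, 3.138, -0.006]
contact_force: [1.1, -11.2, -4.9]
grip_width: 0.0004
gripper_force: 5.3
```

Call:
step_arm([
  {"x": 0,"y": 0.5,"z": 0,"rx": 0,"ry": 0,"rz": 0,"jaw": 0},
  {"x": 0,"y": 0.5,"z": 0,"rx": 0,"ry": 0,"rz": 0,"jaw": 0},
])

```text
clock: 17.18
tool_pos: [0.4515, -0.2289, 0.0653]
orientation: [0.118, 3.138, -0.007]
contact_force: [1.9, -13.0, -6.3]
grip_width: -0.0003
gripper_force: 6.8
```

Call:
step_arm([
  {"x": 0,"y": 0.5,"z": 0,"rx": 0,"ry": 0,"rz": 0,"jaw": 0},
  {"x": 0,"y": 0.5,"z": 0,"rx": 0,"ry": 0,"rz": 0,"jaw": 0},
])

```text
clock: 17.42
tool_pos: [0.4515, -0.2287, 0.0654]
orientation: [0.119, 3.138, -0.009]
contact_force: [1.5, -16.6, -8.3]
grip_width: -0.0
gripper_force: 8.4
```

Call:
step_arm([
  {"x": 0,"y": 0.4,"z": 0,"rx": 0,"ry": 0,"rz": 0,"jaw": 0},
  {"x": 0,"y": 0,"z": 0,"rx": 0,"ry": 0,"rz": 0,"jaw": 0},
])

```text
clock: 17.68
tool_pos: [0.4515, -0.2287, 0.0654]
orientation: [0.119, 3.138, -0.01]
contact_force: [1.4, -17.4, -7.9]
grip_width: -0.0
gripper_force: 8.5
```

Call:
step_arm([
  {"x": 0,"y": 0,"z": 0,"rx": 0,"ry": 0,"rz": 0,"jaw": 0},
])

```text
clock: 17.8
tool_pos: [0.4515, -0.2287, 0.0654]
orientation: [0.119, 3.137, -0.01]
contact_force: [1.2, -17.4, -7.7]
grip_width: -0.0
gripper_force: 8.5
```

Pressing about 9–10 N on the board. I'll back off and check.

Call:
step_arm([
  {"x": 0,"y": -2,"z": 0,"rx": 0,"ry": 0,"rz": 0,"jaw": 0},
  {"x": 0,"y": -4,"z": 0,"rx": 0,"ry": 0,"rz": 0,"jaw": 0},
  {"x": 0,"y": -10,"z": 0,"rx": 0,"ry": 0,"rz": 0,"jaw": 0},
  {"x": 0,"y": -15,"z": 0,"rx": 0,"ry": 0,"rz": 0,"jaw": 0},
  {"x": 0,"y": 0,"z": -25,"rx": 0,"ry": 0,"rz": 0,"jaw": 0},
  {"x": 0,"y": 0,"z": -40,"rx": 0,"ry": 0,"rz": 0,"jaw": 0},
  {"x": 0,"y": 0,"z": -40,"rx": 0,"ry": 0,"rz": 0,"jaw": 0},
  {"x": 0,"y": 0,"z": -40,"rx": 0,"ry": 0,"rz": 0,"jaw": 0},
  {"x": 0,"y": 0,"z": -20,"rx": 0,"ry": 0,"rz": 0,"jaw": 0},
  {"x": 0,"y": 0,"z": 0,"rx": 0,"ry": 0,"rz": 0,"jaw": 0},
])

```text
clock: 19.05
tool_pos: [0.4503, -0.2556, 0.2313]
orientation: [0.114, 3.137, 0.0]
contact_force: [0.6, 0.8, -0.6]
grip_width: -0.0002
gripper_force: 0.0
```

```bash
python3 - <<'E'
from h import *
s=snap('scene')[90:290,170:310]; t=snap('top')[195:280,155:345]
a=cv2.resize(s,None,fx=2.8,fy=2.8,interpolation=cv2.INTER_CUBIC); b=cv2.resize(t,None,fx=2.1,fy=2.1,interpolation=cv2.INTER_CUBIC)
o=np.zeros((560,392+399,3),np.uint8); o[:,:392]=a[:560,:392]; o[:b.shape[0],392:]=b[:,:399]
cv2.imwrite('pics/f.png',o[:,:,::-1])
for r in cams.spot_point('scene','divider'): print(np.round(w('scene',r['centre']),3),round(r['conf'],2))
E
```

```text
[ 0.456 -0.158  0.008] 0.68
[ 0.461  0.073 -0.001] 0.22
```

View pics/f.png

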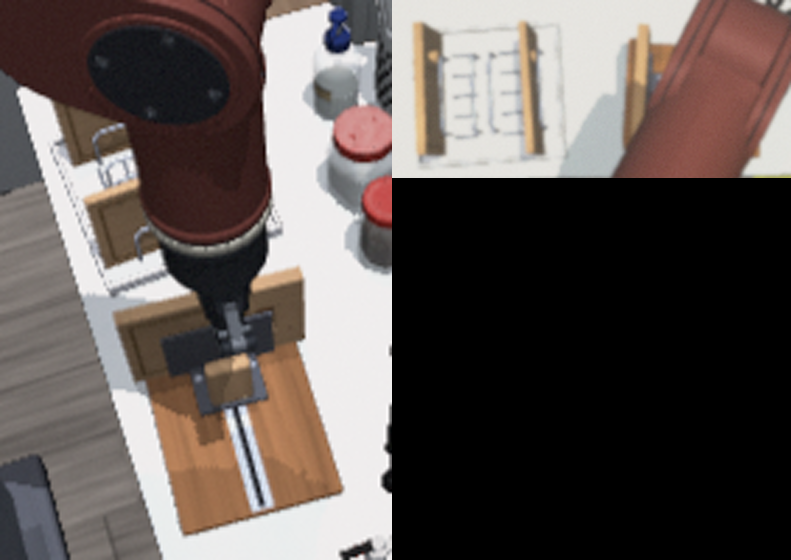

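The picture shows the board upright between cheek and divider (around 210,320). The other two boards are still standing in the rack.

```bash
python3 -c "
from h import *
print(close_job())"
```

```text
the job is handed in; nothing more can be done
None
```

The carving board (middle of the rack) stands on the organiser, held against the cheek by the divider at about 9 N; the other boards, mug and jars were not touched. I pinched only that board (13.7–14.9 mm) and ranked the other two as thinner from the camera; the divider also stopped where a 15 mm board would stop it.

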